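# Tip the welded corner onto its long leg and push it up to the fence

## Task

The L-shaped welded corner piece stands on its short leg: push its tall upright leg over, away from the robot, so that the piece tips onto its long leg with the short leg standing up. Then push it along the bench until the free edge of the long leg sits flush against the clamped fence tube, between the two clamps, ready for welding the outside seam. Only push it, never lift it, do not let it fall on its side, and leave everything else on the bench where it is.

Things in the scene. Friction and masses are not known exactly. Their poses are not given: they have to be found in the camera images.
- corner: Loose L of two bare steel plates, 6 mm thick, 80 wide, welded square, about 0.6 kg. Starts on its short leg (70), long leg (100) upright. Origin: outside corner (heel), mid-width, at bench height. z: along the long leg to its free edge (up at start); short leg runs along -x (towards the robot); y: along the heel. Tips to its +x, pivoting on the heel; past 30 degrees it falls over by itself.
- long_edge (a point): middle of the long leg's free edge on its outer face, 100 mm from the heel along the piece's z: 100 mm above the bench at the start; after tipping at bench height, pointing at the fence
- short_edge (a point): middle of the short leg's free edge on its outer face, 70 mm from the heel along the piece's -x: at bench height at the start; after tipping 70 mm above the bench, the short leg's outer face then upright and facing the robot
- fence: Fixed fence: rust-brown square steel tube lying across the bench beyond the corner piece, 340 mm long, 40 x 40, held by a clamp near each end (arms 22 wide, at 145 mm either side of the middle, up to 74 high). Origin: bench height, front face (towards the robot), mid-length. x points away from the robot, square to the front face; y along the tube.
- tee: Bystander, not to be moved: T-shaped welded piece (flat plate 70 x 60 mm, 6 thick, with an upright 70 mm high along its middle), standing; origin under its centre
- stub: Bystander, not to be moved: short square steel tube 50 x 50 mm standing on end, 80 mm high, open at the top; origin under its centre
- ring: Bystander, not to be moved: steel ring, 60 mm across and 20 high, lying flat; origin under its centre
- plate: Bystander, not to be moved: flat steel plate 50 x 60 x 8 mm; origin under its centre
- hammer: Bystander, not to be moved: hammer lying on the bench, 260 mm long; origin near its middle
- brush: Bystander, not to be moved: wire brush, wooden, 200 x 26 mm and 28 high, lying on its steel bristles; origin under its middle
- pliers: Bystander, not to be moved: locking pliers 200 mm long lying on the bench, black handles, steel jaws; origin near their middle
Not all that is in view belongs to the job. What is shaped like the corner but brown or yellow is not meant.

How it is judged:
On the way, in this order (a step that is already met when the one before it is completed fails the run):
1. the corner piece has been tipped onto its long leg, the short leg standing up (height (world z) of long_edge below 0.01 m and height (world z) of corner below 0.008 m and height (world z) of short_edge above 0.062 m), for 0.2 s.
2. the long leg's free edge is flush against the fence (all of step 1 and x of long_edge in the frame of fence between -0.004 and 0.004 m and y of long_edge in the frame of fence between -0.095 and 0.095 m and angle between the z axis of corner and the x axis of fence, either way round below 0.06 rad), for 0.2 s.
At the end, for the whole second after the job is handed in: Corner piece flat on its long leg (heel within 8 mm, free edge within 10 mm of the bench), short leg's edge above 62 mm; long leg's free edge at its middle within 4 mm of the fence's front face and 95 mm of its mid-length, square to it within 0.06 rad; at rest (all of step 2 and linear speed of corner below 0.01 m/s and angular speed of corner below 0.05 rad/s); the robot touches nothing.
It fails at once if the corner piece is lifted (heel more than 25 mm off the bench) (height (world z) of corner above 0.025 m).
It fails at once if the corner piece falls on its side (angle between corner's own y axis and vertical below 0.9 rad or angle between corner's own y axis and vertical above 2.24 rad).
It fails at once if a bystander is moved more than 20 mm (distance of any of tee, stub, ring, plate, hammer, brush, pliers from where it was at the start of the episode above 0.02 m).
It also fails if it takes over 54 s, if anything falls off the work surface, if the arm or the gripper's body presses on something with over 40 N, if the wrist force passes 120 N, or if a joint passes its speed limit or range.

## Robot

A 7-joint arm with a two-finger parallel gripper is mounted at the origin on the work surface. World frame = base frame: x ahead of the robot, y to its left, z up, the work surface at z = 0. Lengths are in m, angles in rad, forces in N, time in s.
With the tool pointing down it reaches from about 0.425 to 0.875 m from the base axis. Payload 4.7 kg.
Tool frame: the origin (TCP) lies on the centre line of the jaws, within the pads' length; the fingertips stand 8 mm ahead of it and the grasp point (between the pads) lies 11 mm behind it; z points along the fingers, y is the direction in which the jaws open and shut (so a half turn about z gives the same grasp; the last joint's range is limited). The gripper opens to 87 mm and grips with 3 to 60 N. Pads are 19 mm wide; open, the fingers measure 117 mm over their backs; the gripper's body (75 mm by 190 mm) begins 51 mm behind the grasp point.
Start: joints at [1.196, 0.321, -0.07, 1.45, 0.023, 1.371, -0.057], TCP at [0.246, -0.602, 0.231] pointing down, gripper open.
Joint ranges: [-2.86, 2.86], [-0.3, 2.09], [-1.38, 1.24], [0.06, 2.45], [-1.56, 4.7], [0.09, 2.05], [-2.69, 2.69]. Speed limits (rad/s): [2.57, 2.57, 3.14, 3.14, 3.14, 3.14, 3.14].

## Interface

Orientations are given as a rotation vector (axis times angle).
In Python, from bench import ctrl, cams, workorder gives the robot as it stands. The module is installed in compiled form; this text tells all that it offers.
- The arm moves only by the tool carry_out, never from a script. Its argument "rows" is a list of rows, each an object with "offset": the shift along the tool's x, y, z in m, a list of three; "rot": the turn, a rotation vector about the tool's x, y, z in degrees, a list of three; "gripper": the opening, from 0 (shut) to 1 (fully open). In form: [{"offset": [dx, dy, dz], "rot": [rx, ry, rz], "gripper": gripper}, ...]. A call has 1 to 10 rows; each row shifts and turns the commanded pose from where the row before left it, along the tool's axes as they then stand; what a row does not reach is not made up. A row lasts 1/8 s, in which the tool goes at most 62.5 mm and 10.7 degrees, less where a joint would pass 70% of its speed; a pose out of reach is approached as far as the arm can. A call is refused whole if a number of a shift passes 0.0625 or a number of a turn 10.7, either way. A call with a gripper value outside its range is refused whole. The fingers move at their own pace and stop on an object; "grip_force" is the grip in N (left out, the last holds). Time passes only in rows, so rows that do not move let the fingers close. It gives the time, the measured TCP pose, the force and the opening at its end, in the units of the state.
- ctrl.get_state(): the state, without advancing time (a new reading comes with each control period).
- cams.get_image(name): name is "side" or "top" or "wrist"; returns a dict with "img" (480x640x3 uint8, red, green, blue), "vfov" (degrees; the focal length in pixels is half the picture's height over the tangent of half this angle, whatever the lens; pixels are square), "cx", "cy" (the principal point, pixels), "R" (3x3) and "t" (3): a world point X has camera coordinates R X + t. Camera axes: x right, y down, z forward; pixel columns grow to the right and rows downward; lengths in m; the calibration is good to about 2 mm. A picture is of the moment at which its call begins. There is no depth.
- workorder.close_job(): hands the job in, once; it reports no verdict.
The state is a dict: "time": time; "joint_positions": joint angles; "qd": joint speeds; "joint_torque": joint torques, N m; "position": TCP position; "tool_rot": TCP orientation; "ft_force": force on the tool from outside, world axes, zero at the start; "torque": the same for the moment, N m; "grip_width": opening from 0.0 (shut) to 1.0 (fully open).
Only numpy, scipy, OpenCV 4.12 (cv2) and the standard library are available. Lean on these libraries where they do the work, as an engineer would, in place of code of your own. Each camera call takes 0.05 s, during which the arm holds its last target.

## Working session

There is one attempt and no reset: what is moved stays moved. The work goes in short steps, Python scripts to look and compute and a tool call to move; the robot and the scene stay as the last step left them, time stands still between calls to the robot, and variables do not carry over. Pictures are saved under pics/ and viewed, and the job is handed in when it is done.

Besides the shell and the picture viewer there is one more tool, called as name(argument=value, ...) on one line, values as JSON. carry_out: Moves the arm, as the interface text tells. Its arguments: {"type":"object","properties":{"rows":{"type":"array"},"grip_force":{"type":"number"}},"required":["rows"]}

```bash
mkdir -p pics
python3 - <<'E'
from bench import ctrl,cams
import cv2,pickle
s=ctrl.get_state();print({k:s[k] for k in('time','position','tool_rot','ft_force','grip_width')})
d={}
for n in('side','top','wrist'):
    c=cams.get_image(n);d[n]=c;cv2.imwrite(f'pics/a_{n}.png',c['img'][:,:,::-1]);print(n,c['vfov'],c['cx'],c['cy'],c['R'],c['t'])
pickle.dump(d,open('a.pkl','wb'))
E
```

```text
{'time': 0.0, 'position': array([ 0.24614876, -0.60101416,  0.22946889]), 'tool_rot': array([-3.08059445e+00, -6.06563575e-01,  7.07777583e-04]), 'ft_force': array([-0.15996341, -1.02163898,  0.10728237]), 'grip_width': 0.999396760547714}
side 45.53427079554276 318.4755898563821 236.78785844684947 [[ 0.98740723 -0.15814723 -0.00405076]
 [-0.10707481 -0.64924434 -0.75300516]
 [ 0.11645575  0.74395648 -0.65800214]] [-0.56468329  0.15787937  1.14534118]
top 50.47506288816248 318.3145236720054 234.39599365360434 [[-0.04327352 -0.99904538 -0.00597746]
 [-0.97887199  0.04359499 -0.19977262]
 [ 0.1998425  -0.00279369 -0.97982405]] [0.06643041 0.56593474 1.08502324]
wrist 60.962555123719014 328.81146544667587 237.33300372227703 [[ 0.37889184 -0.92543937 -0.00171484]
 [-0.89439262 -0.36665542  0.25617503]
 [-0.23770321 -0.09552889 -0.96662889]] [-0.64948301 -0.03000255  0.38882907]
```

View pics/a_side.png

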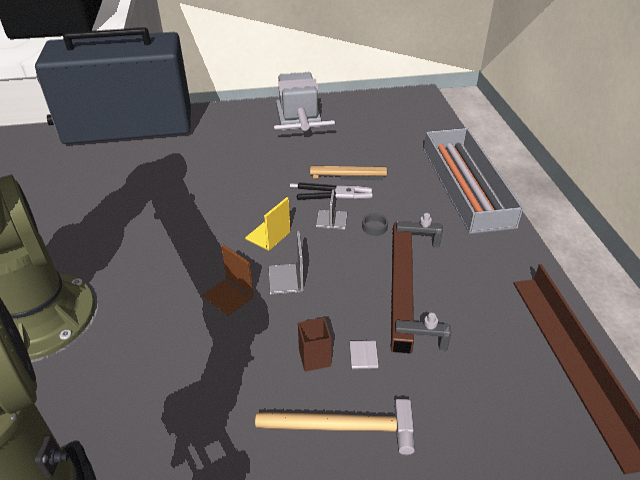

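View pics/a_top.png

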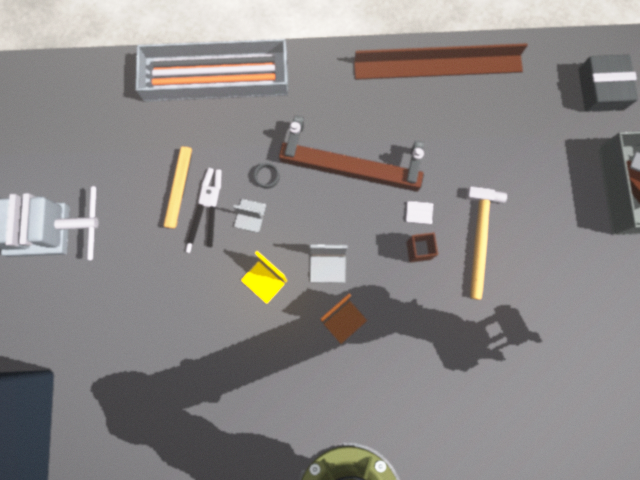

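Three L pieces are in view: yellow at top (265,278), brown at (345,320) and bare steel at (328,262), which is (285,265) in side. The steel one is meant; the others have the wrong colour. The grey piece at top (250,213) is the T. The fence runs from (282,155) to (420,183). I'll enlarge to confirm.

Run:
```python
import pickle,cv2,numpy as np
d=pickle.load(open('a.pkl','rb'))
t=d['top']['img'][100:300,230:450,::-1];s=d['side']['img'][200:380,230:450,::-1]
cv2.imwrite('pics/b_t.png',cv2.resize(t,None,fx=3.6,fy=3,interpolation=cv2.INTER_CUBIC)[:, :] if 0 else cv2.resize(t[:,:],(660,600),interpolation=cv2.INTER_CUBIC))
cv2.imwrite('pics/b_s.png',cv2.resize(s,(660,540),interpolation=cv2.INTER_CUBIC))
```

```text
(no output)
```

View pics/b_t.png

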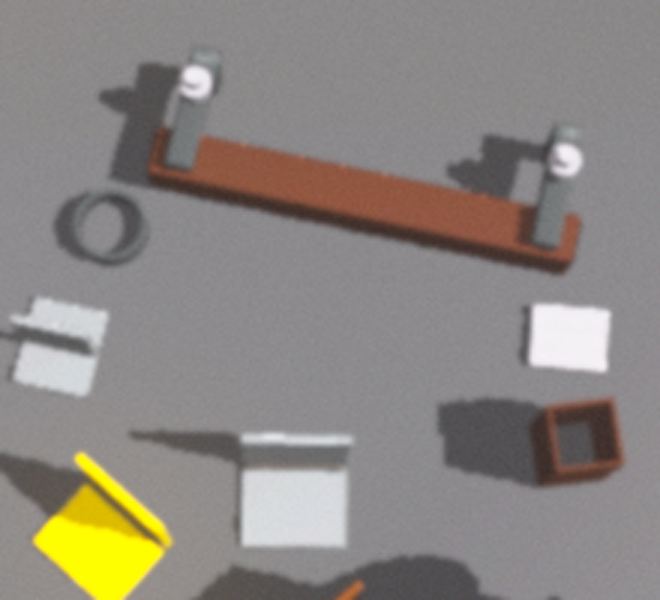

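View pics/b_s.png

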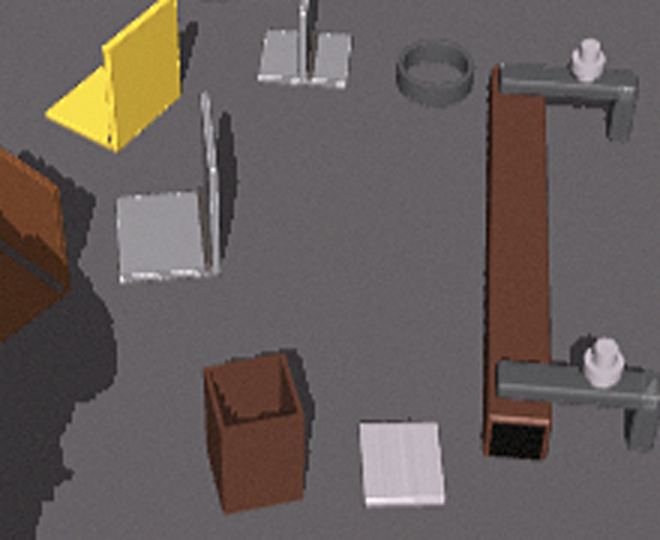

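```bash
cat > h.py <<'E'
import numpy as np
def ray(c,u,v,z):
    f=240/np.tan(np.radians(c['vfov'])/2)
    r=c['R'].T@np.array([(u-c['cx'])/f,(v-c['cy'])/f,1]);o=-c['R'].T@c['t']
    return o+r*(z-o[2])/r[2]
def proj(c,X):
    f=240/np.tan(np.radians(c['vfov'])/2);p=c['R']@np.array(X)+c['t'];return np.array([c['cx']+f*p[0]/p[2],c['cy']+f*p[1]/p[2]])
def top(c,u,v,z): return ray(c,230+u/3,100+v/3,z)   # crop b_t
def side(c,u,v,z): return ray(c,230+u/3,200+v/3,z)
E
python3 - <<'E'
from h import *
import pickle,cv2
np.set_printoptions(precision=4,suppress=True)
d=pickle.load(open('a.pkl','rb'));T=d['top'];S=d['side']
for n,u,v,z in[('upfarL',241,434,.1),('upfarR',352,436,.1),('nearL',242,547,.006),('nearR',347,546,.006),('upnearL',241,443,.1),('upnearR',352,447,.1),('stub',545,402,.08),('stub',622,475,.08),('stub',548,484,.0),('plate',530,304,.008),('plate',607,371,.008),('ring',105,228,.01),('tee',60,345,.003),('tee',12,318,.07),('tee',95,350,.07)]:print('T',n,top(T,u,v,z))
for n,u,v,z in[('heelR',218,275,.0),('nearR',122,284,0),('nearL',118,195,.006),('uptopL',204,93,.1),('fencefront far',490,160,0),('fencefront near',487,455,0),('ffront top',489,415,.04),('ff top far',492,68,.04)]:print('S',n,side(S,u,v,z))
# fence: red mask in top view, fit front edge of top face
im=T['img'].astype(int)
m=((im[:,:,0]-im[:,:,2])>35).astype(np.uint8);m[:130]=0;m[195:]=0;m[:,:280]=0;m[:,425:]=0
cs,_=cv2.findContours(m,cv2.RETR_EXTERNAL,cv2.CHAIN_APPROX_NONE);c=max(cs,key=cv2.contourArea)
print(cv2.minAreaRect(c))
# brightness along cols: print R profile
for u in(300,320,340,360,380,395):
    print(u,[(v,im[v,u,0]) for v in range(140,192)if m[v,u]])
ims=S['img'].astype(int)
for v in (250,270,290,310):print(v,[(u,ims[v,u].tolist()) for u in range(388,398)])
E
```

```text
T upfarL [0.5379 0.0598 0.1   ]
T upfarR [ 0.5329 -0.0196  0.1   ]
T nearL [0.467  0.0639 0.006 ]
T nearR [ 0.4642 -0.0167  0.006 ]
T upnearL [0.5313 0.06   0.1   ]
T upnearR [ 0.5249 -0.0191  0.1   ]
T stub [ 0.5554 -0.1632  0.08  ]
T stub [ 0.4991 -0.2146  0.08  ]
T stub [ 0.5062 -0.1755  0.    ]
T plate [ 0.649  -0.1714  0.008 ]
T plate [ 0.5921 -0.2273  0.008 ]
T ring [0.7263 0.1628 0.01  ]
T tee [0.6335 0.2013 0.003 ]
T tee [0.6392 0.2279 0.07  ]
T tee [0.6118 0.1663 0.07  ]
S heelR [ 0.5351 -0.0212  0.    ]
S nearR [ 0.4684 -0.0189  0.    ]
S nearL [0.4738 0.0636 0.006 ]
S uptopL [0.5384 0.0569 0.1   ]
S fencefront far [0.7514 0.0622 0.    ]
S fencefront near [ 0.6802 -0.2015  0.    ]
S ffront top [ 0.6781 -0.2017  0.04  ]
S ff top far [0.7648 0.12   0.04  ]
((351.147216796875, 164.42575073242188), (144.36184692382812, 17.253376007080078), 11.888657569885254)
300 [(146, np.int64(137)), (147, np.int64(140)), (148, np.int64(142)), (149, np.int64(145)), (150, np.int64(143)), (151, np.int64(143)), (152, np.int64(142)), (153, np.int64(143)), (154, np.int64(143)), (155, np.int64(142)
[... 2245 characters left out ...]
8]), (397, [102, 65, 53])]
270 [(388, [105, 101, 103]), (389, [101, 96, 100]), (390, [102, 100, 99]), (391, [102, 99, 102]), (392, [32, 19, 10]), (393, [63, 35, 28]), (394, [101, 65, 52]), (395, [101, 63, 51]), (396, [99, 62, 49]), (397, [96, 60, 43])]
290 [(388, [101, 97, 100]), (389, [100, 97, 100]), (390, [105, 101, 103]), (391, [63, 57, 58]), (392, [35, 20, 13]), (393, [92, 57, 47]), (394, [102, 62, 47]), (395, [100, 63, 48]), (396, [98, 62, 48]), (397, [102, 63, 51])]
310 [(388, [99, 94, 97]), (389, [102, 98, 102]), (390, [106, 100, 106]), (391, [71, 62, 62]), (392, [38, 28, 23]), (393, [93, 58, 48]), (394, [100, 58, 42]), (395, [98, 61, 45]), (396, [101, 65, 49]), (397, [100, 63, 51])]
```

Run:
```python
from h import *
import pickle
np.set_printoptions(precision=4,suppress=True)
d=pickle.load(open('a.pkl','rb'));T=d['top'];S=d['side']
P=np.array([ray(T,u,v,.04)for u,v in[(300,161.2),(320,165.5),(340,169.7),(360,174),(380,178.2),(395,181.4)]])
a,b=np.polyfit(P[:,1],P[:,0],1);print(P,'x=',b,'+',a,'y; yaw',np.degrees(-np.arctan(a)))
Q=np.array([ray(S,u,v,.0)for u,v in[(391.5,250),(391.4,270),(390.8,290),(390.6,310)]])
q=np.array([ray(S,u,v,.04)for u,v in[(393.5,250),(393,270),(392.7,290),(392.6,310)]])
for A in(Q,q):print(A,np.polyfit(A[:,1],A[:,0],1))
print('ends',top(T,150,172,.04),top(T,571,262,.04),top(T,150,130,.04),top(T,580,217,.04))
```

```text
[[ 0.749   0.0768  0.04  ]
 [ 0.7362  0.0304  0.04  ]
 [ 0.7238 -0.0159  0.04  ]
 [ 0.7112 -0.0619  0.04  ]
 [ 0.6989 -0.1078  0.04  ]
 [ 0.6896 -0.1421  0.04  ]] x= 0.7280674352259544 + 0.2710502113342023 y; yaw -15.16564442888424
[[ 0.7502  0.0736  0.    ]
 [ 0.7337  0.0113  0.    ]
 [ 0.7175 -0.0463 -0.    ]
 [ 0.7031 -0.1001  0.    ]] [0.2721 0.7303]
[[ 0.7402  0.031   0.04  ]
 [ 0.7235 -0.0283  0.04  ]
 [ 0.7085 -0.0834  0.04  ]
 [ 0.6948 -0.1347  0.04  ]] [0.2739 0.7315]
ends [0.7606 0.1235 0.04  ] [ 0.6726 -0.1997  0.04  ] [0.7955 0.1225 0.04  ] [ 0.7086 -0.2097  0.04  ]
```

```bash
cat >> h.py <<'E'
from scipy.spatial.transform import Rotation as Rn
def rep(goal,yaw):
    """offset (tool axes) and z-turn (deg) to a goal with tool down, tool x at yaw deg"""
    from bench import ctrl
    s=ctrl.get_state();R=Rn.from_rotvec(s['tool_rot']);c,n=np.cos(np.radians(yaw)),np.sin(np.radians(yaw))
    G=Rn.from_matrix([[c,n,0],[n,-c,0],[0,0,-1]])
    np.set_printoptions(precision=4,suppress=True)
    print('t',s['time'],'pos',s['position'],'F',s['ft_force'],'g',s['grip_width'])
    print('rot deg (tool)',np.degrees((R.inv()*G).as_rotvec()),'offset now-axes',R.inv().apply(np.array(goal)-s['position']),'offset after turn',G.inv().apply(np.array(goal)-s['position']))
E
python3 - <<'E'
from h import *
import pickle
d=pickle.load(open('a.pkl','rb'));T=d['top']
rep([.49,.021,.23],-3)
for n,u,v in[('y',258,253),('y',285,278),('b',323,320),('b',350,297)]:print(n,ray(T,u,v,.1))
for n,u,v in[('y',242,280),('y',264,302),('b',345,343),('b',367,320)]:print(n,ray(T,u,v,.0))
E
```

```text
t 0.15 pos [ 0.2462 -0.6011  0.2297] F [-0.443  -0.6301  0.4197] g 1.00237847934162
rot deg (tool) [-0.0809  0.0249 25.2777] offset now-axes [ 0.4615 -0.4833  0.0004] offset after turn [ 0.2109 -0.634  -0.0003]
y [0.5247 0.1726 0.1   ]
y [0.4684 0.1164 0.1   ]
b [0.3771 0.0398 0.1   ]
b [ 0.4223 -0.0191  0.1   ]
y [0.4801 0.2228 0.    ]
y [0.4272 0.1729 0.    ]
b [ 0.3271 -0.008   0.    ]
b [ 0.3761 -0.0609  0.    ]
```

carry_out(rows=[{"offset":[0.045,0,0],"rot":[0,0,8.4],"gripper":0.3},{"offset":[0.04,-0.03,0],"rot":[0,0,8.4],"gripper":0.3},{"offset":[0.04,-0.04,0],"rot":[0,0,8.5],"gripper":0.3},{"offset":[0.02,-0.058,0],"rot":[0,0,0],"gripper":0.3},{"offset":[0.02,-0.058,0],"rot":[0,0,0],"gripper":0.3},{"offset":[0.02,-0.058,0],"rot":[0,0,0],"gripper":0.3},{"offset":[0.01,-0.058,0],"rot":[0,0,0],"gripper":0.3},{"offset":[0.01,-0.058,0],"rot":[0,0,0],"gripper":0.3},{"offset":[0.0,-0.058,0],"rot":[0,0,0],"gripper":0.3}])

```text
time: 1.27
position: [0.4543, -0.1565, 0.2304]
tool_rot: [-3.14, 0.082, -0.0]
ft_force: [0.2, 0.7, 0.6]
grip_width: 0.304
```

```bash
python3 -c "
from h import *
rep([.49,.021,.082],-3)"
```

```text
t 1.275 pos [ 0.4543 -0.1565  0.2304] F [0.2023 0.7006 0.576 ] g 0.30399613493436
rot deg (tool) [-0.0059 -0.0161  0.023 ] offset now-axes [ 0.0264 -0.1791  0.1484] offset after turn [ 0.0264 -0.1791  0.1484]
```

carry_out(rows=[{"offset":[0.006,-0.045,0],"rot":[0,0,0],"gripper":0.3},{"offset":[0.006,-0.045,0],"rot":[0,0,0],"gripper":0.3},{"offset":[0.006,-0.045,0],"rot":[0,0,0],"gripper":0.3},{"offset":[0.004,-0.044,0],"rot":[0,0,0],"gripper":0.3},{"offset":[0,0,0.04],"rot":[0,0,0],"gripper":0.3},{"offset":[0,0,0.04],"rot":[0,0,0],"gripper":0.3},{"offset":[0,0,0.04],"rot":[0,0,0],"gripper":0.3},{"offset":[0,0,0.028],"rot":[0,0,0],"gripper":0.3},{"offset":[0,0,0],"rot":[0,0,0],"gripper":0.3}])

```text
time: 2.4
position: [0.4831, 0.0187, 0.0805]
tool_rot: [-3.14, 0.083, 0.008]
ft_force: [-0.4, -1.2, 0.0]
grip_width: 0.3
```

```bash
python3 -c "
from h import *
from bench import cams
import cv2
rep([.49,.021,.082],-3)
c=cams.get_image('side');cv2.imwrite('pics/c_s.png',cv2.resize(c['img'][180:360,200:440,::-1],(800,600)))
c=cams.get_image('top');cv2.imwrite('pics/c_t.png',cv2.resize(c['img'][180:360,210:450,::-1],(800,600)))"
```

```text
t 2.4 pos [0.4831 0.0187 0.0805] F [-0.4151 -1.1527  0.0383] g 0.3000527677424043
rot deg (tool) [-0.0126  0.3056 -0.0112] offset now-axes [ 0.0068 -0.0026 -0.0016] offset after turn [ 0.0068 -0.0026 -0.0015]
```

View pics/c_s.png

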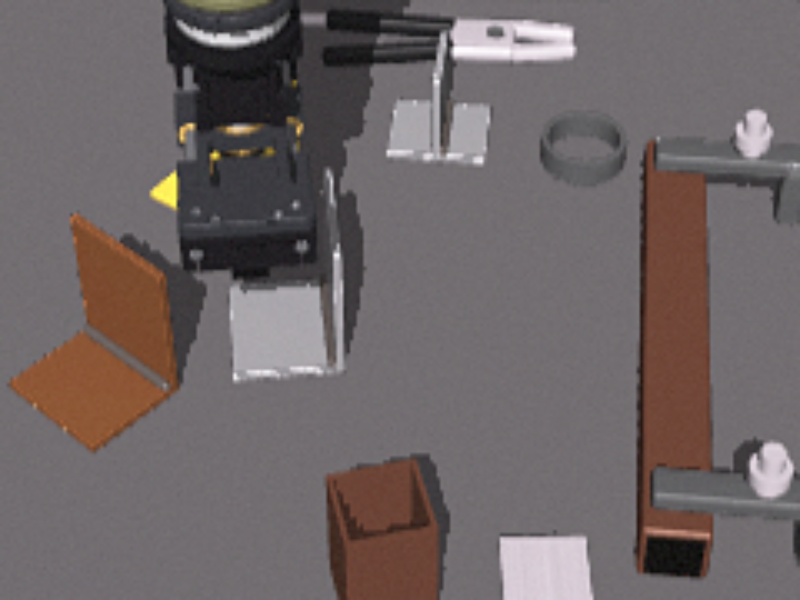

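The side view shows the gripper at (245,250) over the short leg, just behind the upright leg at (335,270), and clear of the brown L. I'll advance to contact.

carry_out(rows=[{"offset":[0.015,0,0],"rot":[0,0,0],"gripper":0.3},{"offset":[0.012,0,0],"rot":[0,0,0],"gripper":0.3},{"offset":[0.006,0,0],"rot":[0,0,0],"gripper":0.3},{"offset":[0.005,0,0],"rot":[0,0,0],"gripper":0.3},{"offset":[0.004,0,0],"rot":[0,0,0],"gripper":0.3},{"offset":[0.004,0,0],"rot":[0,0,0],"gripper":0.3}])

```text
time: 3.25
position: [0.5311, 0.0164, 0.0824]
tool_rot: [3.14, -0.083, -0.001]
ft_force: [-1.9, -0.1, -0.4]
grip_width: 0.303
```

```bash
python3 -c "
from h import *
from bench import cams
import cv2
rep([.49,.021,.082],-3)
c=cams.get_image('side');cv2.imwrite('pics/d_s.png',cv2.resize(c['img'][180:360,200:440,::-1],(800,600)))"
```

```text
t 3.25 pos [0.5311 0.0164 0.0824] F [-1.9114 -0.1432 -0.4019] g 0.3026080932226121
rot deg (tool) [ 0.0098  0.0384 -0.0154] offset now-axes [-0.0413 -0.0024  0.0004] offset after turn [-0.0413 -0.0025  0.0004]
```

View pics/d_s.png

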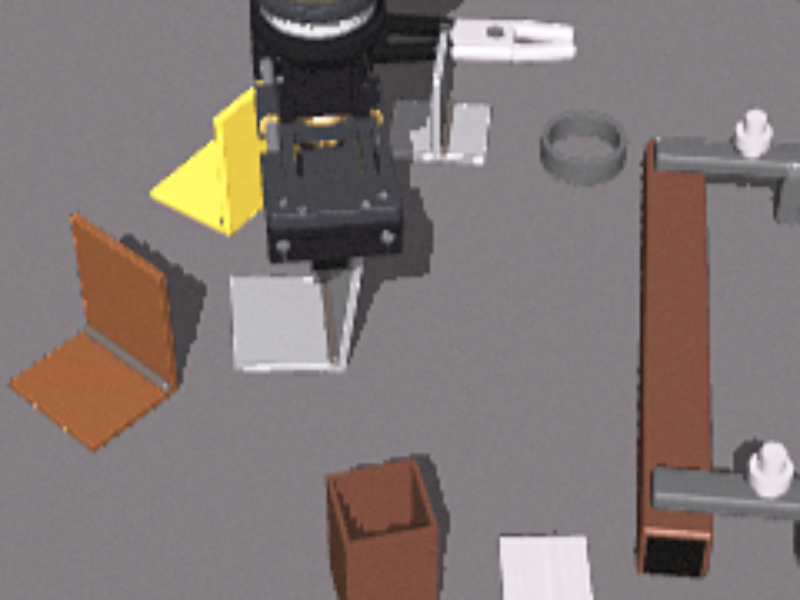

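The leg, at (345,310), is leaning about 10° and the heel is still on the bench. I'll keep pushing.

carry_out(rows=[{"offset":[0.005,0,0],"rot":[0,0,0],"gripper":0.3},{"offset":[0.005,0,0],"rot":[0,0,0],"gripper":0.3},{"offset":[0.005,0,0],"rot":[0,0,0],"gripper":0.3},{"offset":[0.005,0,0],"rot":[0,0,0],"gripper":0.3},{"offset":[0.004,0,0],"rot":[0,0,0],"gripper":0.3},{"offset":[0.0,0,0],"rot":[0,0,0],"gripper":0.3}])

```text
time: 4.05
position: [0.5558, 0.0151, 0.0827]
tool_rot: [-3.14, 0.083, -0.001]
ft_force: [-0.5, 0.9, -0.2]
grip_width: 0.303
```

```bash
python3 -c "
from h import *
from bench import cams
import cv2
rep([.49,.021,.082],-3)
c=cams.get_image('side');cv2.imwrite('pics/e_s.png',cv2.resize(c['img'][180:360,200:440,::-1],(800,600)))"
```

```text
t 4.05 pos [0.5558 0.0151 0.0827] F [-0.5116  0.8805 -0.2427] g 0.30323076537187316
rot deg (tool) [-0.0079 -0.0393 -0.0283] offset now-axes [-0.066  -0.0024  0.0006] offset after turn [-0.066  -0.0025  0.0007]
```

View pics/e_s.png

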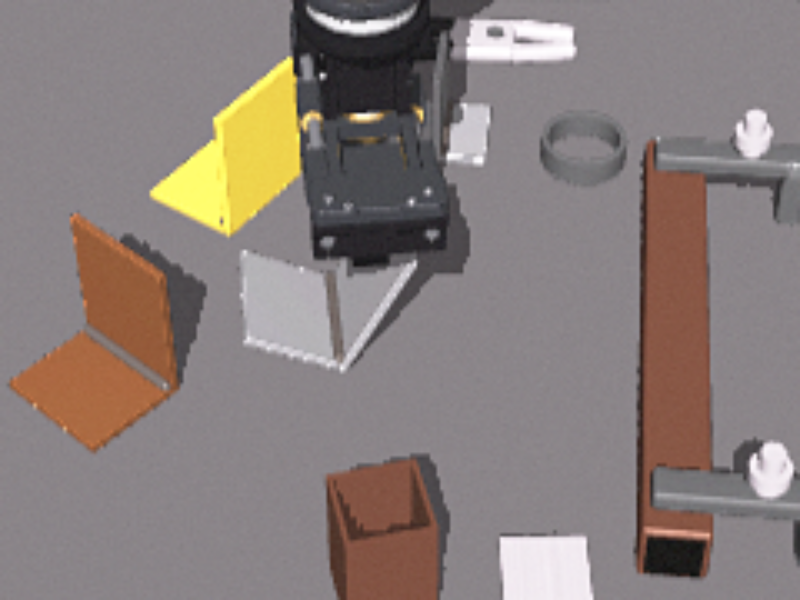

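The lean is now about 25–28°, near balance, with the heel still at (342,368). A little further.

carry_out(rows=[{"offset":[0.005,0,0],"rot":[0,0,0],"gripper":0.3},{"offset":[0.005,0,0],"rot":[0,0,0],"gripper":0.3},{"offset":[0.0,0,0],"rot":[0,0,0],"gripper":0.3},{"offset":[0.0,0,0],"rot":[0,0,0],"gripper":0.3}])

```text
time: 4.6
position: [0.5651, 0.0146, 0.0824]
tool_rot: [-3.14, 0.083, 0.0]
ft_force: [0.5, 0.7, -0.4]
grip_width: 0.302
```

```bash
python3 -c "
from h import *
from bench import cams
import cv2
rep([.49,.021,.082],-3)
c=cams.get_image('side');cv2.imwrite('pics/f_s.png',cv2.resize(c['img'][180:360,200:440,::-1],(800,600)))"
```

```text
t 4.6 pos [0.5651 0.0146 0.0824] F [ 0.4959  0.6692 -0.4291] g 0.3017915289778533
rot deg (tool) [ 0.0001  0.017  -0.0192] offset now-axes [-0.0753 -0.0024  0.0004] offset after turn [-0.0753 -0.0024  0.0004]
```

View pics/f_s.png

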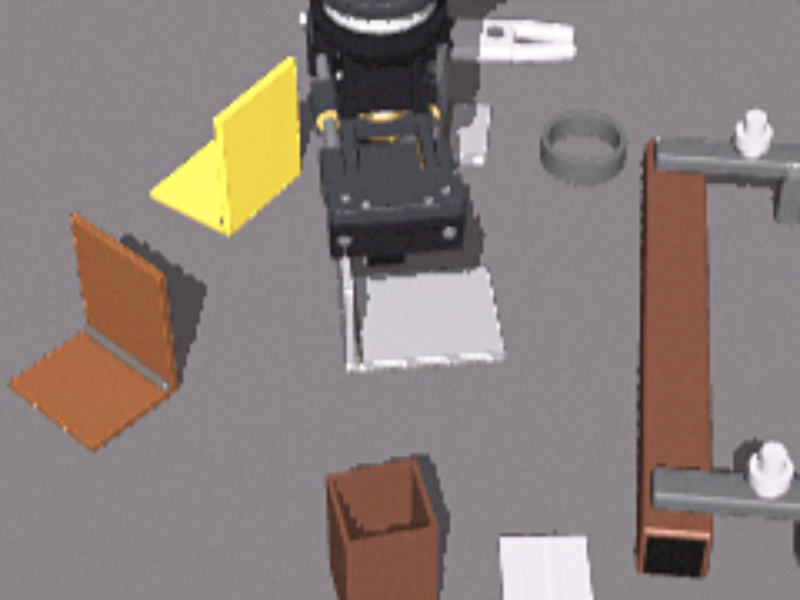

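It has tipped: the long leg is flat and the short leg upright at (350,310). I'll go up, back, and re-measure.

carry_out(rows=[{"offset":[0,0,-0.04],"rot":[0,0,0],"gripper":0.3},{"offset":[0,0,-0.04],"rot":[0,0,0],"gripper":0.3},{"offset":[-0.04,0,0],"rot":[0,0,0],"gripper":0.3},{"offset":[-0.045,0,0],"rot":[0,0,0],"gripper":0.3},{"offset":[0,0,0],"rot":[0,0,0],"gripper":0.3}])

```text
time: 5.28
position: [0.4774, 0.0189, 0.1623]
tool_rot: [3.138, -0.082, -0.002]
ft_force: [0.6, 0.3, 0.8]
grip_width: 0.304
```

```bash
python3 -c "
from h import *
from bench import cams
import cv2,pickle
rep([.49,.021,.05],-3)
d={n:cams.get_image(n) for n in('side','top')};pickle.dump(d,open('g.pkl','wb'))
cv2.imwrite('pics/g_s.png',cv2.resize(d['side']['img'][200:350,270:470,::-1],(800,600)))
cv2.imwrite('pics/g_t.png',cv2.resize(d['top']['img'][140:290,250:450,::-1],(800,600)))"
```

```text
t 5.275 pos [0.4774 0.0189 0.1623] F [0.6443 0.3126 0.7543] g 0.3041791602724282
rot deg (tool) [ 0.1485  0.0794 -0.0067] offset now-axes [ 0.0126 -0.003   0.1122] offset after turn [ 0.0124 -0.0027  0.1123]
```

View pics/g_s.png

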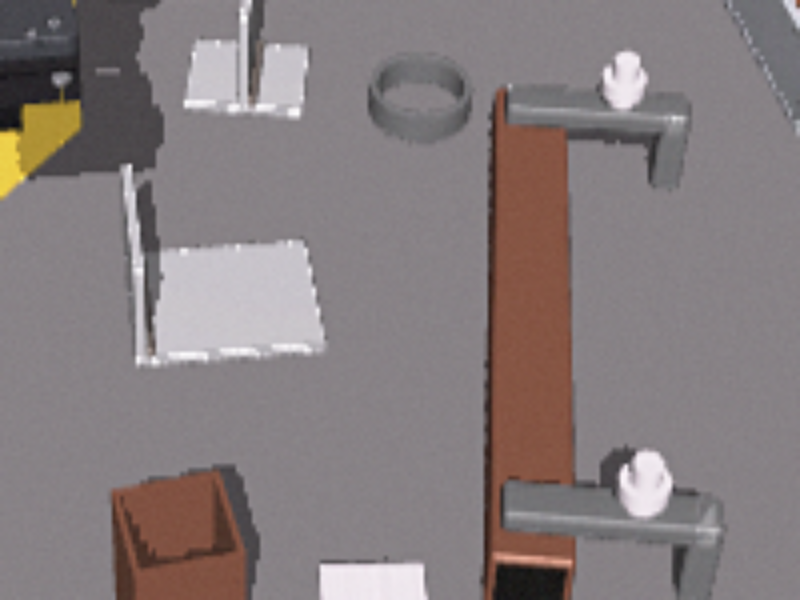

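View pics/g_t.png

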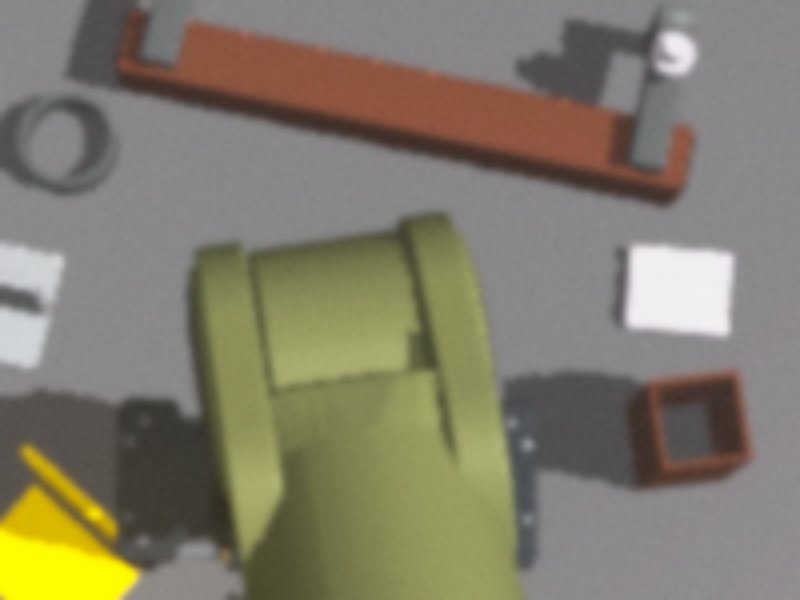

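Run:
```python
from h import *
import pickle
np.set_printoptions(precision=4,suppress=True)
S=pickle.load(open('g.pkl','rb'))['side']
for n,u,v,z in[('heelR',138,365,0),('freeR',325,347,.006),('freeR0',325,352,0),('freeL',303,240,.006),('topL',122,165,.07),('topR',140,265,.07)]:print(n,ray(S,270+u/4,200+v/4,z))
```

```text
heelR [ 0.5391 -0.0207  0.    ]
freeR [ 0.6365 -0.0294  0.006 ]
freeR0 [ 0.6371 -0.0273  0.    ]
freeL [0.6409 0.0521 0.006 ]
topL [0.5431 0.0579 0.07  ]
topR [ 0.5418 -0.0185  0.07  ]
```

carry_out(rows=[{"offset":[0,-0.004,0.035],"rot":[0,0,0.5],"gripper":0.3},{"offset":[0,0,0.04],"rot":[0,0,0],"gripper":0.3},{"offset":[0,0,0.032],"rot":[0,0,0],"gripper":0.3},{"offset":[0.02,0,0],"rot":[0,0,0],"gripper":0.3},{"offset":[0.015,0,0],"rot":[0,0,0],"gripper":0.3},{"offset":[0.006,0,0],"rot":[0,0,0],"gripper":0.3},{"offset":[0.005,0,0],"rot":[0,0,0],"gripper":0.3},{"offset":[0.005,0,0],"rot":[0,0,0],"gripper":0.3},{"offset":[0.005,0,0],"rot":[0,0,0],"gripper":0.3},{"offset":[0.0,0,0],"rot":[0,0,0],"gripper":0.3}])

```text
time: 6.62
position: [0.5341, 0.0199, 0.0553]
tool_rot: [3.139, -0.096, -0.008]
ft_force: [-6.4, -0.5, 2.2]
grip_width: 0.301
```

```bash
python3 -c "
from h import *
from bench import cams
import cv2,pickle
rep([.49,.021,.05],-3.5)
d={n:cams.get_image(n) for n in('side',)};pickle.dump(d,open('i.pkl','wb'))
cv2.imwrite('pics/i_s.png',cv2.resize(d['side']['img'][200:350,270:470,::-1],(800,600)))"
```

```text
t 6.625 pos [0.5341 0.0199 0.0553] F [-6.3709 -0.4958  2.1516] g 0.30080367213718145
rot deg (tool) [0.0479 0.2833 0.0025] offset now-axes [-0.044   0.0016  0.0055] offset after turn [-0.0441  0.0016  0.0053]
```

View pics/i_s.png

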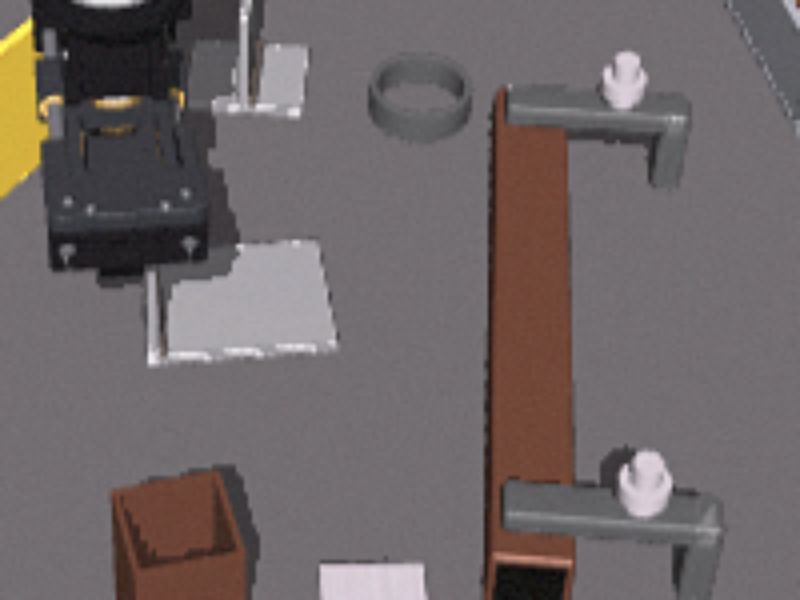

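The piece advanced about 6 mm and stayed flat. Next is an arc push.

carry_out(rows=[{"offset":[0.007,0,0],"rot":[0,0,1.2],"gripper":0.3},{"offset":[0.007,0,0],"rot":[0,0,1.2],"gripper":0.3},{"offset":[0.007,0,0],"rot":[0,0,1.2],"gripper":0.3},{"offset":[0.007,0,0],"rot":[0,0,1.2],"gripper":0.3},{"offset":[0.007,0,0],"rot":[0,0,1.2],"gripper":0.3},{"offset":[0.006,0,0],"rot":[0,0,1.2],"gripper":0.3},{"offset":[0.0,0,0],"rot":[0,0,0],"gripper":0.3}])

```text
time: 7.55
position: [0.5757, 0.016, 0.0552]
tool_rot: [-3.128, 0.292, 0.005]
ft_force: [-5.0, 2.3, 0.4]
grip_width: 0.295
```

```bash
python3 -c "
from h import *
from bench import cams
import cv2,pickle
rep([.49,.021,.05],-15.2)
d={n:cams.get_image(n) for n in('side',)};pickle.dump(d,open('j.pkl','wb'))
cv2.imwrite('pics/j_s.png',cv2.resize(d['side']['img'][200:350,270:470,::-1],(800,600)))"
```

```text
t 7.55 pos [0.5757 0.016  0.0552] F [-5.0025  2.2876  0.4325] g 0.29453360978619963
rot deg (tool) [0.0025 0.1714 4.5288] offset now-axes [-0.0851  0.011   0.0055] offset after turn [-0.084   0.0177  0.0052]
```

View pics/j_s.png

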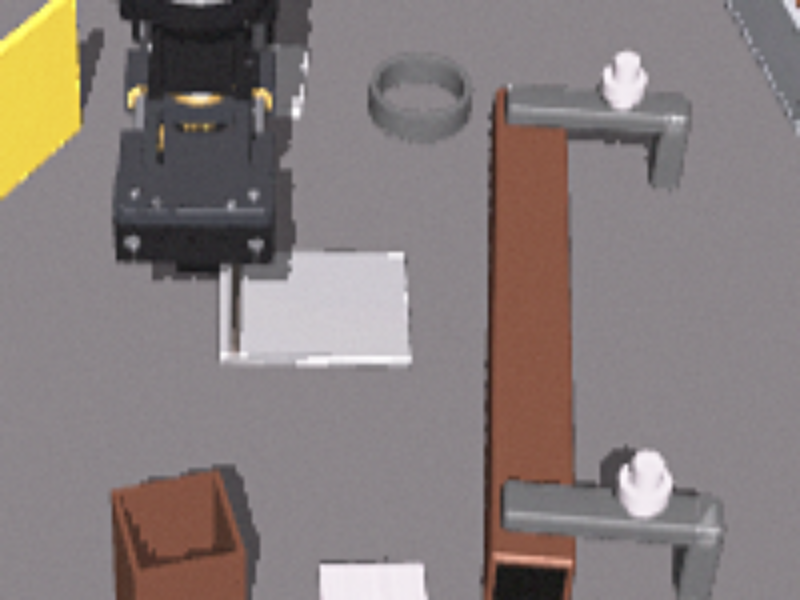

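```bash
cat >> h.py <<'E'
def gap(S,pts,z=.006):
    n=np.array([.965,-.262,0])
    n/=np.linalg.norm(n)
    P=[ray(S,270+u/4,200+v/4,z) for u,v in pts]
    d=P[0]-P[1];print(P,'gap',[.729*n[0]-n@p for p in P],'yaw',np.degrees(np.arctan2(-d[0],d[1])))
E
python3 -c "
from h import *
import pickle
np.set_printoptions(precision=4,suppress=True)
gap(pickle.load(open('j.pkl','rb'))['side'],[(405,252),(410,354)])"
```

```text
[array([0.6939, 0.0337, 0.006 ]), array([ 0.6791, -0.0415,  0.006 ])] gap [np.float64(0.04272272090213669), np.float64(0.03730293386298078)] yaw -11.13441539415675
```

carry_out(rows=[{"offset":[0.007,0,0],"rot":[0,0,1.0],"gripper":0.3},{"offset":[0.007,0,0],"rot":[0,0,1.0],"gripper":0.3},{"offset":[0.006,0,0],"rot":[0,0,1.0],"gripper":0.3},{"offset":[0.005,0,0],"rot":[0,0,1.0],"gripper":0.3},{"offset":[0.004,0,0],"rot":[0,0,0.5],"gripper":0.3},{"offset":[0.0,0,0],"rot":[0,0,0],"gripper":0.3}])

```text
time: 8.35
position: [0.6046, 0.0092, 0.0552]
tool_rot: [-3.114, 0.415, 0.003]
ft_force: [-4.0, 2.0, -0.6]
grip_width: 0.301
```

```bash
python3 -c "
from h import *
from bench import cams
import cv2,pickle
rep([.49,.021,.05],-15.2)
d={n:cams.get_image(n) for n in('side',)};pickle.dump(d,open('k.pkl','wb'))
cv2.imwrite('pics/k_s.png',cv2.resize(d['side']['img'][200:350,270:470,::-1],(800,600)))"
```

```text
t 8.35 pos [0.6046 0.0092 0.0552] F [-3.957   2.0393 -0.6133] g 0.3008092649028688
rot deg (tool) [0.0065 0.0924 0.0099] offset now-axes [-0.1137  0.0186  0.0054] offset after turn [-0.1137  0.0187  0.0052]
```

View pics/k_s.png

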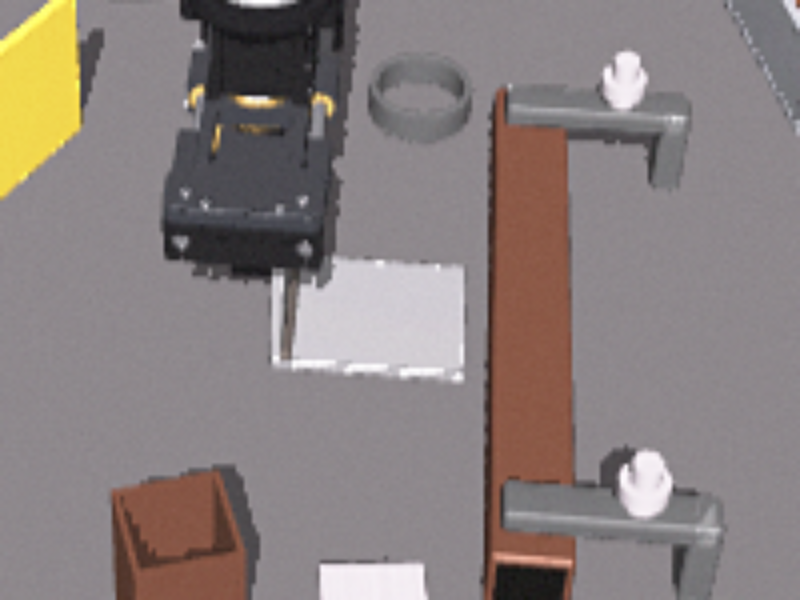

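```bash
python3 -c "
from h import *
import pickle
np.set_printoptions(precision=4,suppress=True)
gap(pickle.load(open('k.pkl','rb'))['side'],[(464,266),(463,376)])"
```

```text
[array([0.7229, 0.0178, 0.006 ]), array([ 0.7024, -0.0611,  0.006 ])] gap [np.float64(0.010546336887323093), np.float64(0.009619922227652067)] yaw -14.539098128376027
```

carry_out(rows=[{"offset":[-0.008,0,0],"rot":[0,0,0],"gripper":0.3},{"offset":[0,0,0.025],"rot":[0,0,0],"gripper":0.3},{"offset":[0.006,0,0],"rot":[0,0,0],"gripper":0.3},{"offset":[0.004,0,0],"rot":[0,0,0],"gripper":0.3},{"offset":[0.003,0,0],"rot":[0,0,0],"gripper":0.3},{"offset":[0.003,0,0],"rot":[0,0,0],"gripper":0.3},{"offset":[0,0,0],"rot":[0,0,0],"gripper":0.3}])

```text
time: 9.28
position: [0.6135, 0.0067, 0.0307]
tool_rot: [-3.114, 0.416, -0.001]
ft_force: [-2.7, 0.5, -0.2]
grip_width: 0.301
```

```bash
python3 -c "
from h import *
from bench import cams
import cv2,pickle
rep([.49,.021,.05],-15.2)
d={n:cams.get_image(n) for n in('side',)};pickle.dump(d,open('l.pkl','wb'))
cv2.imwrite('pics/l_s.png',cv2.resize(d['side']['img'][200:350,270:470,::-1],(800,600)))"
```

```text
t 9.275 pos [0.6135 0.0067 0.0307] F [-2.7497  0.5025 -0.1951] g 0.3013942699649983
rot deg (tool) [-0.0075 -0.028  -0.0191] offset now-axes [-0.1229  0.0186 -0.0194] offset after turn [-0.1229  0.0186 -0.0193]
```

View pics/l_s.png

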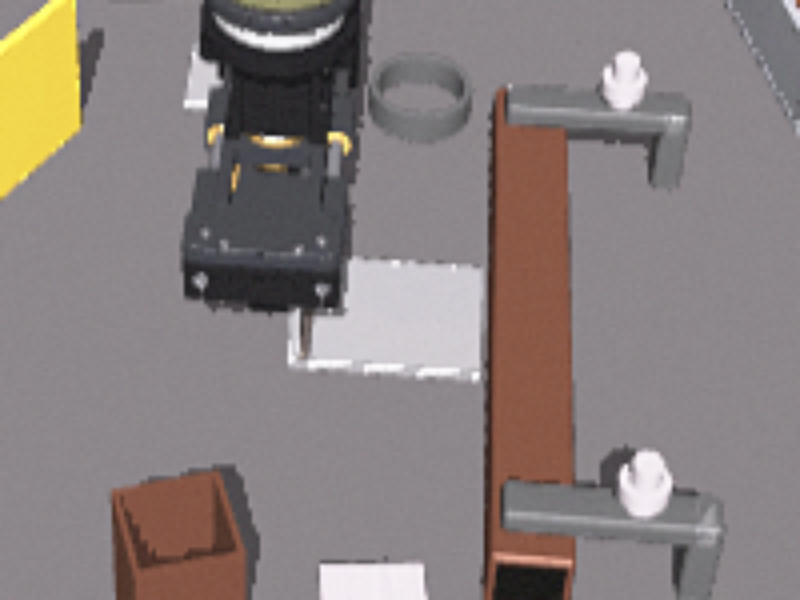

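The gap is about 3 mm, from (482,375) to the fence at (487,375). I'll inch in and watch the force.

carry_out(rows=[{"offset":[0.0015,0,0],"rot":[0,0,0],"gripper":0.3},{"offset":[0.001,0,0],"rot":[0,0,0],"gripper":0.3},{"offset":[0,0,0],"rot":[0,0,0],"gripper":0.3}])

```text
time: 9.7
position: [0.6153, 0.0063, 0.0307]
tool_rot: [-3.114, 0.416, 0.001]
ft_force: [-4.6, 1.6, 0.4]
grip_width: 0.301
```

carry_out(rows=[{"offset":[0.001,0,0],"rot":[0,0,0],"gripper":0.3},{"offset":[0,0,0],"rot":[0,0,0],"gripper":0.3}])

```text
time: 9.95
position: [0.6163, 0.0061, 0.0307]
tool_rot: [-3.114, 0.416, 0.001]
ft_force: [-4.8, -0.0, 1.1]
grip_width: 0.3
```

carry_out(rows=[{"offset":[0.001,0,0],"rot":[0,0,0],"gripper":0.3},{"offset":[0,0,0],"rot":[0,0,0],"gripper":0.3}])

```text
time: 10.2
position: [0.6164, 0.006, 0.0307]
tool_rot: [3.114, -0.416, -0.004]
ft_force: [-8.4, 1.2, 3.4]
grip_width: 0.305
```

```bash
python3 -c "
from h import *
from bench import cams
import cv2,pickle
d={n:cams.get_image(n) for n in('side','top')};pickle.dump(d,open('m.pkl','wb'))
cv2.imwrite('pics/m_s.png',cv2.resize(d['side']['img'][250:310,340:420,::-1],(800,600),interpolation=cv2.INTER_CUBIC))"
```

```text
(no output)
```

View pics/m_s.png

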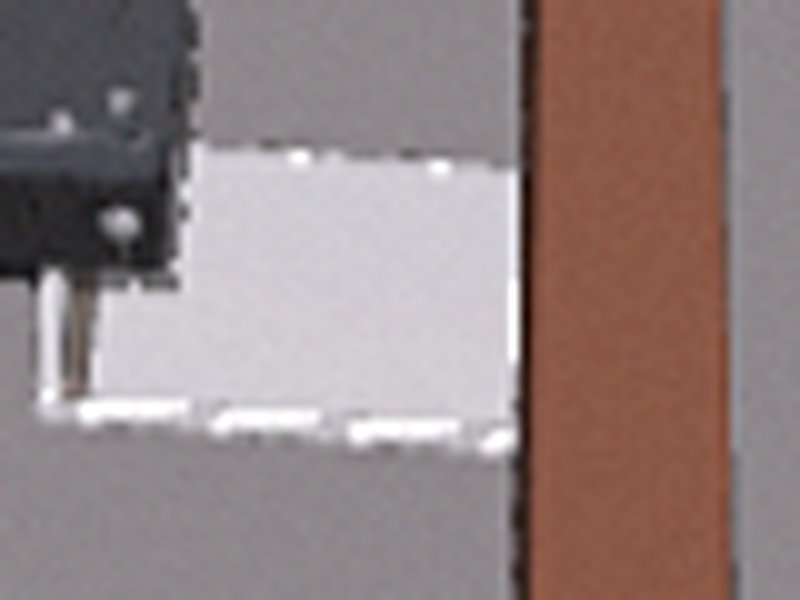

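The force rose to 8 N with no further travel, and the edge lies along the fence from (520,170) to (518,430). I'll press slightly once more to square it, then back off.

carry_out(rows=[{"offset":[0.0007,0,0],"rot":[0,0,0],"gripper":0.3},{"offset":[0,0,0],"rot":[0,0,0],"gripper":0.3},{"offset":[0,0,0],"rot":[0,0,0],"gripper":0.3}])

```text
time: 10.68
position: [0.6163, 0.0061, 0.0307]
tool_rot: [3.114, -0.415, -0.006]
ft_force: [-10.0, 1.8, 5.2]
grip_width: 0.301
```

carry_out(rows=[{"offset":[-0.004,0,0],"rot":[0,0,0],"gripper":0.3},{"offset":[-0.012,0,0],"rot":[0,0,0],"gripper":0.3},{"offset":[-0.015,0,-0.01],"rot":[0,0,0],"gripper":0.3},{"offset":[-0.01,0,-0.05],"rot":[0,0,0],"gripper":0.3},{"offset":[0,0,-0.06],"rot":[0,0,0],"gripper":0.3},{"offset":[-0.05,0,-0.03],"rot":[0,0,0],"gripper":0.3},{"offset":[-0.05,0,0],"rot":[0,0,0],"gripper":0.3},{"offset":[0,0,0],"rot":[0,0,0],"gripper":0.3}])

```text
time: 11.68
position: [0.4796, 0.0431, 0.1811]
tool_rot: [3.111, -0.412, 0.003]
ft_force: [-0.5, -0.1, 0.3]
grip_width: 0.3
```

```bash
python3 -c "
from h import *
from bench import cams
import cv2,pickle
rep([.49,.021,.05],-15.2)
d={n:cams.get_image(n) for n in('side','top')};pickle.dump(d,open('n.pkl','wb'))
cv2.imwrite('pics/n_s.png',cv2.resize(d['side']['img'][200:350,270:470,::-1],(800,600),interpolation=cv2.INTER_CUBIC))
cv2.imwrite('pics/n_t.png',d['top']['img'][:,:,::-1])"
```

```text
t 11.675 pos [0.4796 0.0431 0.1811] F [-0.5101 -0.0595  0.2936] g 0.3001546884596188
rot deg (tool) [ 0.1494 -0.1337  0.0974] offset now-axes [0.0155 0.0183 0.1311] offset after turn [0.0159 0.0186 0.1311]
```

View pics/n_s.png

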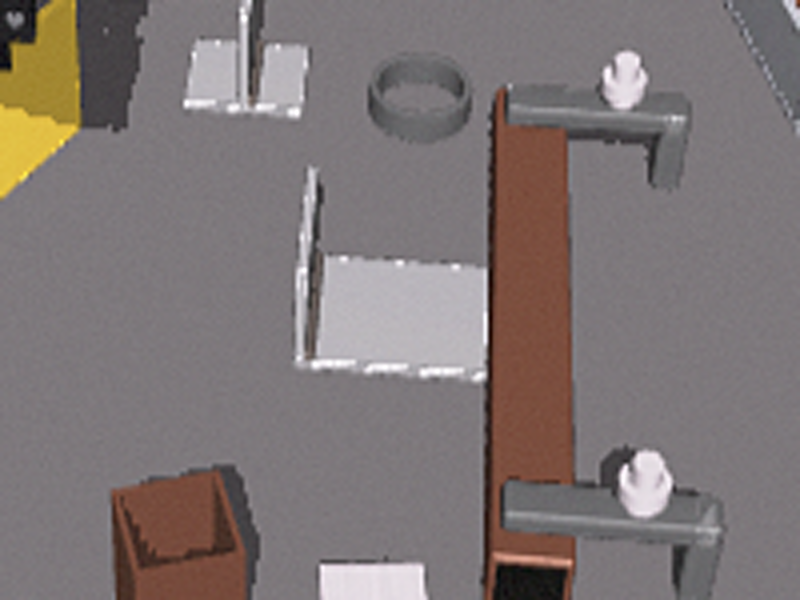

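View pics/n_t.png

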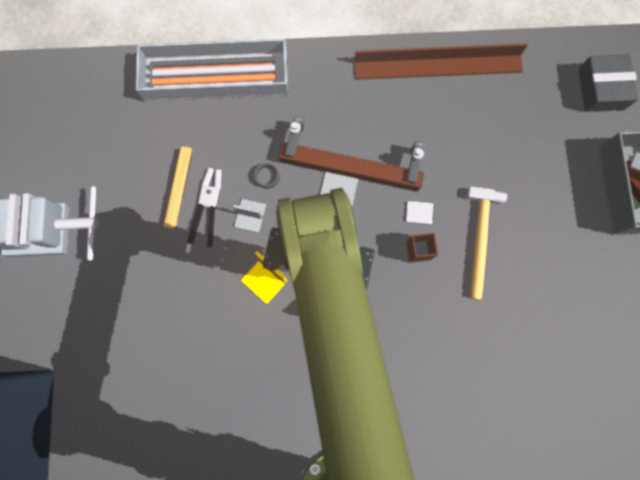

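```bash
python3 -c "
from h import *
import pickle
np.set_printoptions(precision=4,suppress=True)
n=pickle.load(open('n.pkl','rb'));a=pickle.load(open('a.pkl','rb'));S=n['side']
gap(S,[(488,268),(486,377)])
P=(ray(S,270+488/4,200+268/4,.006)+ray(S,270+486/4,200+377/4,.006))/2
print('along',(P[:2]-[.717,-.038])@[.262,.965])
print('heel R',ray(S,270+298/4,200+366/4,0))
for v in range(268,293,3):print(v,[S['img'][v,u].sum()//3 for u in range(386,398)])
for k,(x,y,w,h) in dict(pliers=(180,165,45,90),ring=(250,160,30,30),plate=(405,200,30,25),stub=(408,230,32,32),hammer=(465,185,45,115),tee=(234,198,32,34),brush=(160,145,35,85)).items():
  print(k,np.abs(n['top']['img'][y:y+h,x:x+w].astype(int)-a['top']['img'][y:y+h,x:x+w]).mean())
"
```

```text
[array([0.7353, 0.0142, 0.006 ]), array([ 0.7139, -0.0637,  0.006 ])] gap [np.float64(-0.0023901147087517227), np.float64(-0.00215921848281031)] yaw -15.353455548606284
along 0.014795805179690983
heel R [ 0.6212 -0.0349  0.    ]
268 [np.uint64(186), np.uint64(182), np.uint64(184), np.uint64(187), np.uint64(188), np.uint64(203), np.uint64(19), np.uint64(54), np.uint64(88), np.uint64(85), np.uint64(87), np.uint64(88)]
271 [np.uint64(182), np.uint64(186), np.uint64(185), np.uint64(184), np.uint64(185), np.uint64(197), np.uint64(22), np.uint64(52), np.uint64(86), np.uint64(91), np.uint64(86), np.uint64(85)]
274 [np.uint64(185), np.uint64(184), np.uint64(184), np.uint64(184), np.uint64(186), np.uint64(200), np.uint64(21), np.uint64(66), np.uint64(90), np.uint64(89), np.uint64(88), np.uint64(86)]
277 [np.uint64(183), np.uint64(181), np.uint64(183), np.uint64(186), np.uint64(184), np.uint64(197), np.uint64(20), np.uint64(68), np.uint64(88), np.uint64(87), np.uint64(88), np.uint64(87)]
280 [np.uint64(184), np.uint64(181), np.uint64(183), np.uint64(186), np.uint64(184), np.uint64(243), np.uin
[... 307 characters left out ...]
86), np.uint64(183), np.uint64(186), np.uint64(189), np.uint64(176), np.uint64(22), np.uint64(74), np.uint64(88), np.uint64(88), np.uint64(89), np.uint64(85)]
289 [np.uint64(186), np.uint64(186), np.uint64(187), np.uint64(184), np.uint64(189), np.uint64(149), np.uint64(32), np.uint64(76), np.uint64(88), np.uint64(88), np.uint64(89), np.uint64(87)]
292 [np.uint64(173), np.uint64(175), np.uint64(165), np.uint64(161), np.uint64(164), np.uint64(141), np.uint64(25), np.uint64(75), np.uint64(88), np.uint64(91), np.uint64(85), np.uint64(89)]
pliers 16.579506172839505
ring 4.318888888888889
plate 3.8857777777777778
stub 3.3515625
hammer 4.200966183574879
tee 6.010110294117647
brush 6.996526610644258
```

```bash
python3 -c "
from bench import workorder
print(workorder.close_job())"
```

```text
the job is handed in; nothing more can be done
None
```

I tipped the bare-steel corner piece onto its long leg, pushed it to the fence while turning it about 12°, and pressed it home with about 10 N. Then I backed the arm off clear and handed the job in at about 11.8 s.

- **Flush:** in the last side view no bench shows between the long leg's free edge and the fence. My yaw readings are −15.35° for the piece and about −15.2° for the fence, and the edge sits about 15 mm from the fence's mid-length. The short leg stands up.
- **Disagreement:** the computed gap came out at −2 mm. That is not physical; it is within the roughly 2 mm calibration error, and contact was confirmed by the force rising without further travel.
- **Bystanders:** by eye all of them are where they started. The before/after picture differences were small except for the pliers (16.6 grey levels, against 3–7 for the rest). I put that down to the arm's shadow but did not measure it separately.

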